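# Bar, lids and locking pin on a returnable tote

### The job

Get the packed blue tote ready for strapping: lay the aluminium hold-down bar lengthwise over the cartons with its ends in the two grey saddles, fold the grey lid shut first and then the blue lid over it, and push the red-handled locking pin down through the two overlapping lid tongues and the tote's end flange until its collar is fully home. The hinges are springy, so finish still holding on to the pin and pressing it down, with both lids kept pressed shut, ready for a colleague to put the strap round; leave the other things on the bench where they are.

Things in the scene. Friction and masses are not known exactly. Their poses are not given: they have to be found in the camera images.
- tote: Packed blue tote, fixed, 340 long (x axis) x 250 wide (y), flange top 168 mm high. Origin: centre of its underside; z up. Green cartons inside, top 124 mm high: fingers stay above. Grey U saddles inside the end walls carry the bar's ends: 30 mm between cheeks, floor 138, cheek tops 159 mm high, end walls 132 mm from the origin. Pin hole in the +x end flange; lids hinged along both long sides.
- seal_hole (a point): Centre of the mouth of the pin hole in the flange at the tote's +x end: 150 mm from the tote's origin along x, on the centre line, 168 mm above the bench. Vertical, 12 mm across, 16 mm deep, right through, free space below. With the lids shut the 12 mm holes of the two lid tongues lie right above it.
- saddle_near (a point): Centre of the floor of the saddle at the tote's -x end, 138 mm above the bench.
- saddle_far (a point): Centre of the floor of the saddle at the tote's +x end, 138 mm above the bench.
- grey_lid (a joint): Grey lid's angle, rad: 0 shut, 1.57 upright, up to 2.2 leaning outward. Hinge on the tote's +y side, 125 mm from the centre line, 170 mm high. 337 mm long, 125 mm to the free edge, 4 mm thick. Yellow tongue with hole at the +x end reaches 22 mm past the seam, under the blue tongue: shut this lid first. Stiff hinge: moves at about 3 N, stays put, but springs back about 0.1 rad from shut.
- grey_lid_edge (a point): Middle of the grey lid's free edge, on its upper (outer) face, 125 mm from the hinge.
- grey_lid_hinge (a point): Point on the grey lid's hinge line beside grey_lid_edge, 20 mm from the tote's middle towards -x.
- blue_lid (a joint): Blue lid's angle, rad: 0 shut, 1.57 upright, up to 2.2 leaning outward. Hinged on the tote's -y side; mirror image of the grey lid, same size and hinge, top face 174 mm high when shut, but its (blue) tongue lies 4 mm higher, on the yellow one: tongue top 178 mm above the bench when shut.
- blue_lid_edge (a point): Middle of the blue lid's free edge, on its upper (outer) face, 125 mm from the hinge.
- blue_lid_hinge (a point): Point on the blue lid's hinge line beside blue_lid_edge, 20 mm from the tote's middle towards -x.
- bar: Hold-down bar: straight aluminium bar with orange end caps, 256 long (x axis) x 22 wide x 26 mm high, 0.15 kg, lying on the bench beside the tote. Origin: centre of its underside; z up. Either end may go in either saddle. In its saddles its underside is 138 mm above the bench, its top 164 mm.
- pin: Locking pin, 30 g, upright in its stand. Origin: tip of its foot, z along the pin to the handle. Steel shank 9 mm diameter, 40 long, foot tapered over 9 mm to 4.4 mm; red collar 28 mm diameter at 40 to 44 mm; red round handle 16 mm diameter at 44 to 84 mm. Home: collar on the blue tongue, tip 138 mm above the bench. Pressing both sprung lids down with it takes about 5 N.
- pin_stand: Wooden stand for the pin, 70 x 60 x 50 mm high on a steel foot plate of 84 x 74 mm, fixed, one vertical hole at its middle; the pin's collar rests on its top, with the tip 10 mm above the bench. Origin: centre of its underside.
- tape_gun: Hand tape dispenser with a roll of tape, about 230 x 60 x 95 mm high; origin on the bench near its middle. Leave it.
- tape_roll: Roll of packing tape lying flat, 100 mm diameter, 48 mm high; origin: centre of its underside. Leave it.
- marker: White marker pen with a black cap, lying, 132 mm long, 16 mm thick; origin under its middle. Leave it.
- knife: Yellow carton knife, lying, 143 x 24 x 16 mm; origin under its middle. Leave it.
- scanner: Hand scanner lying on its side, 165 x 70 x 45 mm; origin under its middle. Leave it.
- candy_box: Green retail carton, 100 x 55 x 85 mm high, standing; origin: centre of its underside. Leave it.

How it is judged:
On the way, in this order (a step that is already met when the one before it is completed fails the run):
1. the bar lies level in both saddles, let go (z of bar in the frame of tote between 0.134 and 0.142 m and x of bar in the frame of tote between -0.01 and 0.01 m and y of bar in the frame of tote between -0.007 and 0.007 m and angle between the x axis of bar and the x axis of tote, either way round below 0.06 rad and angle between bar's own z axis and vertical below 0.06 rad and contact force between bar and the fingers below 0.1 N and linear speed of bar below 0.02 m/s), for 0.2 s.
2. the grey lid is folded shut (it may spring back a little) (value of joint grey_lid below 0.2 rad), for 0.2 s.
3. the blue lid is folded shut over it (value of joint each of grey_lid, blue_lid below 0.2 rad), for 0.2 s.
At the end, for the whole second after the job is handed in: Bar in both saddles (4 mm in height, 10 mm along, 7 mm across, 0.06 rad); lids under 0.035 rad; pin upright (0.1 rad), within 5 mm of the hole's axis, tip under 143 mm (collar home within 5 mm), pressing on the tote with over 3 N, and the gripper still on it with over 2 N (z of bar in the frame of tote between 0.134 and 0.142 m and x of bar in the frame of tote between -0.01 and 0.01 m and y of bar in the frame of tote between -0.007 and 0.007 m and angle between the x axis of bar and the x axis of tote, either way round below 0.06 rad and angle between bar's own z axis and vertical below 0.06 rad and value of joint each of grey_lid, blue_lid below 0.035 rad and horizontal distance between pin and seal_hole below 0.005 m and z of pin in the frame of tote below 0.143 m and angle between pin's own z axis and vertical below 0.1 rad and contact force between pin and tote above 3 N and contact force between pin and the fingers above 2 N); the arm keeps its last pose, push and grip.
It fails at once if a bystander (tape gun, tape roll, marker, knife, scanner, carton) is moved more than 30 mm (distance of any of tape_gun, tape_roll, marker, knife, scanner, candy_box from where it was at the start of the episode above 0.03 m).
It also fails if it takes over 72 s, if anything falls off the work surface, if the arm or the gripper's body presses on something with over 40 N, if the wrist force passes 120 N, or if a joint passes its speed limit or range.

### The arm

A 6-joint arm with a two-finger parallel gripper is mounted at the origin on the work surface. World frame = base frame: x ahead of the robot, y to its left, z up, the work surface at z = 0. Lengths are in m, angles in rad, forces in N, time in s.
With the tool pointing down it reaches from about 0.325 to 0.85 m from the base axis. Payload 4.4 kg.
Tool frame: the origin (TCP) lies on the mounting face of the last link; the fingertips stand 199 mm ahead of it and the grasp point (between the pads) lies 180 mm ahead of it; z points along the fingers, y is the line along which they close (so a half turn about z gives the same grasp; the last joint's range is limited). The gripper opens to 94 mm and grips with 3 to 60 N. Pads are 16 mm wide; open, the fingers measure 119 mm over their backs; the gripper's body (75 mm by 177 mm) begins 78 mm behind the grasp point.
Start: joints at [0.954, 0.207, 1.542, -0, 1.393, -0.15], TCP at [0.259, 0.513, 0.405] pointing down, gripper open.
Joint ranges: [-2.73, 2.73], [-0.86, 2.22], [0.23, 2.46], [-1.11, 4.25], [0.08, 2.63], [-2.82, 2.82]. Speed limits (rad/s): [2.79, 2.79, 3.14, 3.14, 3.14, 3.14].

### API

Orientations are given as a unit quaternion [x, y, z, w].
In Python, from bench import r, camera, camera_params gives the robot as it stands.
- The arm moves only by the shell command python3 -m jog 'ROWS' [OPENING]. ROWS is JSON, a list of rows, each a list of 2 entries, a list of its own where there are three numbers: the shift along the world's x, y, z in cm, then the turn, a rotation vector about the world's x, y, z in rad. In form: [[[tx, ty, tz], [ax, ay, az]], ...]. A call has 1 to 12 rows; each row is the pose to reach, as a shift and turn from the pose commanded when the call began; what a row does not reach only later rows make up. A row lasts 1/8 s, in which the tool goes at most 62.5 mm and 10.7 degrees, less where a joint would pass 70% of its speed; a pose out of reach is approached as far as the arm can. A call with a gripper value outside its range is refused whole. OPENING is the finger opening in cm, from 0 to 9.4, set as the call begins (- or left out, the last holds). The fingers move at their own pace and stop on an object; the grip force is fixed at half the most. Time passes only in rows, so rows that repeat a pose let the fingers close. It gives the time, the measured TCP pose, the force, the opening and the grip force at its end, in the units of the state.
- r.get_state(): the state, without advancing time (a new reading comes with each control period).
- camera(name): name is "scene" or "top"; returns the picture (480x640x3 uint8, blue, green, red); there is no depth.
- camera_params(name): a dict with "intrinsics" (3x3 intrinsics, pixels), "dist" ([k1, k2, p1, p2, k3] as OpenCV has them; the pictures are not rectified), "cam_to_world" (4x4, takes a point from camera to world coordinates). Camera axes: x right, y down, z forward; pixel columns grow to the right and rows downward; lengths in m; the calibration is good to about 2 mm. A picture is of the moment at which its call begins. camera_params takes no time and is no camera call.
- r.sign_off(): hands the job in; it is judged then, once.
The state is a dict: "time_s": time; "joint_pos": joint angles; "joint_vel": joint speeds; "effort": joint torques, N m; "ee_pos": TCP position; "tool_rot": TCP orientation; "contact_force": force on the tool from outside, world axes, zero at the start; "ft_torque": the same for the moment, N m; "finger_gap": finger opening in m; "finger_force": force on a finger pad.
Only numpy, scipy, OpenCV 4.12 (cv2) and the standard library are available. Lean on these libraries where they do the work, as an engineer would, in place of code of your own. Each camera call takes 0.05 s, during which the arm holds its last target. There are 200 camera calls.

## Working session

There is one attempt and no reset: what is moved stays moved. The work goes in short steps, Python scripts to look and compute and a shell command to move; the robot and the scene stay as the last step left them, time stands still between calls to the robot, and variables do not carry over. Pictures are saved under pics/ and viewed, at most 10 in all, crops included, and the job is handed in when it is done.

```bash
mkdir -p pics; python3 - <<'E'
from bench import r,camera,camera_params
import cv2,numpy as np
for n in("scene","top"):
    cv2.imwrite(f"pics/{n}0.png",camera(n)); p=camera_params(n); print(n,np.round(p["intrinsics"],1).tolist(),p["dist"],np.round(p["cam_to_world"],3).tolist())
s=r.get_state();print({k:np.round(v,3).tolist() for k,v in s.items()})
E
```

```text
scene [[443.1, 0.0, 316.6], [0.0, 443.1, 239.3], [0.0, 0.0, 1.0]] [-0.03343514  0.          0.          0.          0.        ] [[0.306, 0.823, -0.478, 1.011], [0.952, -0.265, 0.153, -0.136], [-0.0, -0.502, -0.865, 0.962], [0.0, 0.0, 0.0, 1.0]]
top [[437.6, 0.0, 318.2], [0.0, 437.6, 242.9], [0.0, 0.0, 1.0]] [-0.04889028  0.          0.          0.          0.        ] [[0.001, -0.993, 0.118, 0.419], [-1.0, -0.001, 0.006, -0.018], [-0.006, -0.118, -0.993, 1.052], [0.0, 0.0, 0.0, 1.0]]
{'time_s': 0.1, 'joint_pos': [0.953, 0.207, 1.543, 0.0, 1.393, -0.151], 'joint_vel': [0.001, -0.003, 0.0, 0.001, 0.001, 0.001], 'effort': [-0.001, -37.187, -28.229, 0.07, 0.031, -0.0], 'ee_pos': [0.259, 0.513, 0.404], 'tool_rot': [0.231, 0.973, -0.001, -0.0], 'contact_force': [0.34, -0.462, -0.284], 'ft_torque': [0.048, -0.05, -0.033], 'finger_force': 0.0, 'finger_gap': 0.094}
```

View pics/scene0.png

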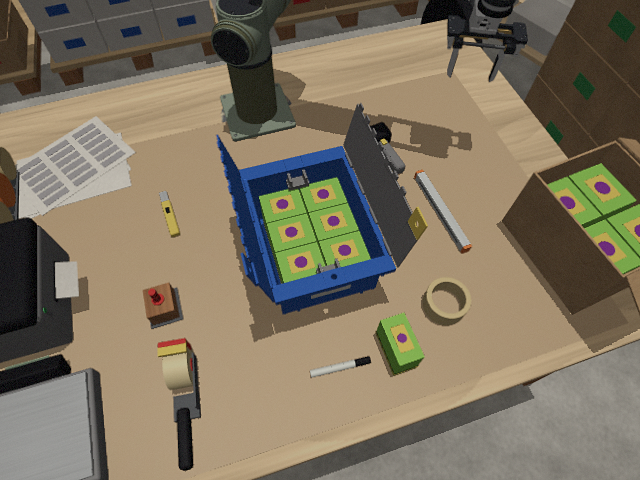

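View pics/top0.png

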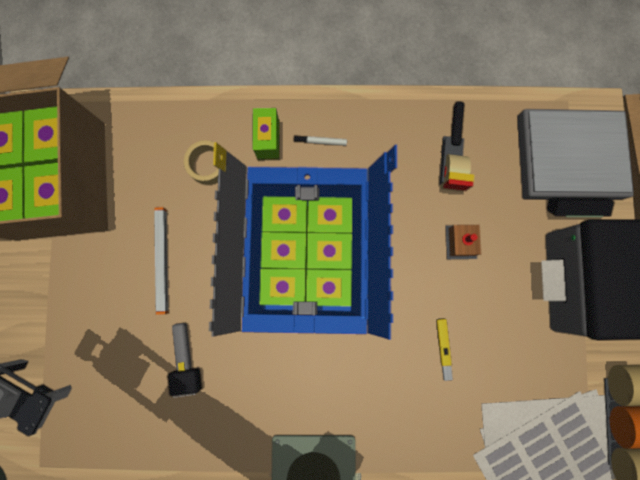

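Both views show the tote roughly aligned with the world. In the top view the pin hole is near (307,177), the saddles near (306,192) and (304,309), the bar runs (160,210)–(162,312) and the pin handle is near (470,238). In the scene view the hole is near (333,276), the bar runs (420,174)–(466,248) and the pin is near (155,297).

```bash
cat > h.py <<'E'
from bench import r,camera,camera_params
import cv2,numpy as np
def ray(n,uv):
    p=camera_params(n);K=np.array(p["intrinsics"]);T=np.array(p["cam_to_world"])
    d=cv2.undistortPoints(np.array([[uv]],float),K,np.array(p["dist"]))[0,0]
    return T[:3,3],T[:3,:3]@np.array([d[0],d[1],1])
def plane(n,uv,z):
    o,d=ray(n,uv);return o+d*(z-o[2])/d[2]
def tri(a,b):
    (o1,d1),(o2,d2)=ray("scene",a),ray("top",b)
    t=np.linalg.lstsq(np.c_[d1,-d2],o2-o1,rcond=None)[0]
    p,q=o1+d1*t[0],o2+d2*t[1];return (p+q)/2,np.linalg.norm(p-q)
def px(n,P):
    p=camera_params(n);T=np.linalg.inv(np.array(p["cam_to_world"]))
    return cv2.projectPoints(np.array([P],float),cv2.Rodrigues(T[:3,:3])[0],T[:3,3],np.array(p["intrinsics"]),np.array(p["dist"]))[0][0,0]
def blobs(m,roi,amin=4):
    x0,y0,x1,y1=roi;mm=np.zeros_like(m);mm[y0:y1,x0:x1]=m[y0:y1,x0:x1]
    n,l,st,c=cv2.connectedComponentsWithStats(mm)
    return [(np.round(c[i],1).tolist(),int(st[i,4]),st[i,:4].tolist()) for i in range(1,n) if st[i,4]>=amin]
def hsv(im,lo,hi):return cv2.inRange(cv2.cvtColor(im,cv2.COLOR_BGR2HSV),lo,hi)
E
python3 - <<'E'
from h import *
t=cv2.imread("pics/top0.png");s=cv2.imread("pics/scene0.png")
print("cap t",blobs(hsv(t,(4,120,120),(16,255,255)),(145,195,180,325)))
print("cap s",blobs(hsv(s,(4,120,120),(16,255,255)),(405,160,480,260)))
print("pin t",blobs(hsv(t,(0,190,60),(5,255,255))|hsv(t,(174,190,60),(180,255,255)),(445,215,490,265)))
print("pin s",blobs(hsv(s,(0,190,60),(5,255,255))|hsv(s,(174,190,60),(180,255,255)),(135,275,185,330)))
b=hsv(t,(105,120,60),(125,255,255))
print("blue t",blobs(b,(240,160,372,340),200))
print("yt t",blobs(hsv(t,(20,120,90),(32,255,255)),(205,140,232,185)),"bt",blobs(b,(380,140,402,180)))
o=cv2.resize(t[150:350,205:405],(600,600),interpolation=2);o2=cv2.resize(s[100:320,210:440],(600,574),interpolation=2)
cv2.imwrite("pics/ct.png",o)
for uv in((161,210),(162,312)):print(plane("top",uv,.026))
for uv in((306,192),(304,309)):print(plane("top",uv,.159))
print("hole",plane("top",(307,177),.168),plane("scene",(333,276),.168))
print("pin",tri((155,292),(471,238)))
E
```

```text
cap t [([158.6, 207.7], 34, [154, 206, 10, 4]), ([160.0, 312.8], 36, [155, 311, 11, 4])]
cap s [([419.6, 170.8], 20, [416, 169, 8, 4]), ([467.2, 246.1], 26, [463, 244, 9, 5])]
pin t [([468.9, 238.4], 106, [462, 234, 15, 11])]
pin s [([154.3, 293.8], 6, [153, 292, 3, 4]), ([157.5, 295.5], 6, [157, 294, 2, 4]), ([156.5, 300.6], 17, [152, 297, 9, 8])]
blue t [([310.4, 250.3], 9687, [242, 166, 130, 168])]
yt t [([218.5, 155.6], 279, [212, 142, 15, 28])] bt [([387.3, 163.8], 387, [380, 145, 16, 35])]
[0.61991631 0.3669423  0.026     ]
[0.37749351 0.35425201 0.026     ]
[0.63166333 0.01372141 0.159     ]
[0.39026894 0.01664192 0.159     ]
hole [0.66132491 0.01149158 0.168     ] [0.6620326  0.01035573 0.168     ]
pin (array([ 0.54483105, -0.35191745,  0.08568022]), np.float64(0.0017694157466775452))
```

View pics/ct.png

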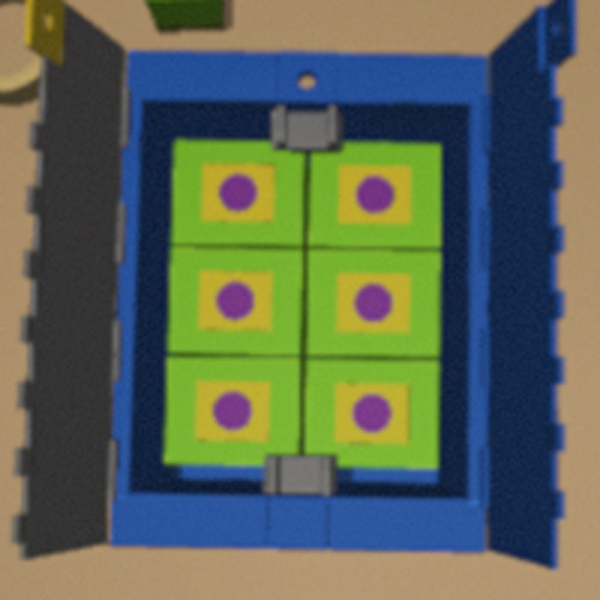

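Crop (3x, offset 205,150): flange corners at (128,53), (488,57), (111,543), (488,550), hole at (307,81), saddle floors near (308,130) and (300,475). Lids lean slightly outward.

```bash
python3 - <<'E'
from h import *
f=lambda u,v:(205+u/3-.33,150+v/3-.33)
C=[plane("top",f(*c),.168)[:2] for c in((128,53),(488,57),(111,543),(488,550))]
print("corners",np.round(C,4).tolist(),"mean",np.mean(C,0))
x=np.mean(C[:2],0)-np.mean(C[2:],0);y=C[0]-C[1];print("len",np.linalg.norm(x),np.linalg.norm(y),"yaw",np.arctan2(x[1],x[0]),np.arctan2(-y[0],y[1]))
h=plane("top",f(307,81),.168);print("hole",h)
for a in((272,110,340,110),(266,488,335,490)):
  p,q=plane("top",f(*a[:2]),.159),plane("top",f(*a[2:]),.159);print("saddle mid",(p+q)/2,p-q)
a,b=plane("top",(158.6,207.7),.026),plane("top",(160,312.8),.026);print("bar",a,b,(a+b)/2,np.linalg.norm(a-b),np.arctan2((a-b)[1],(a-b)[0]))
print(tri((419.6,170.8),(160,312.8)),tri((467.2,246.1),(158.6,207.7)))
print("yt",plane("top",(218.5,155.6),.28),"bt",plane("top",(387.3,163.8),.28))
print("yt tri",tri((417,222),(219.5,156)))
E
```

```text
corners [[0.6822, 0.136], [0.6792, -0.1138], [0.3473, 0.1405], [0.3433, -0.1099]] mean [0.51300198 0.01319753]
len 0.33542270445810746 0.24984187452467088 yaw -0.012588940257710953 -0.012332987957209062
hole [0.66202807 0.01148804 0.168     ]
saddle mid [0.64376067 0.01238888 0.159     ] [2.43472349e-05 4.73544123e-02 0.00000000e+00]
saddle mid [0.38291961 0.01492534 0.159     ] [0.00123439 0.04646648 0.        ]
bar [0.6255566  0.37306961 0.026     ] [0.37560427 0.35893176 0.026     ] [0.50058043 0.36600069 0.026     ] 0.25035184185159565 0.056502000682256304
(array([0.37567129, 0.35907338, 0.0263084 ]), np.float64(0.0004920440244026453)) (array([0.62495445, 0.37182622, 0.0286329 ]), np.float64(0.00046276006559482536))
yt [0.67126683 0.17004134 0.28      ] bt [ 0.65541189 -0.13809405  0.28      ]
yt tri (array([0.66462803, 0.16346283, 0.29754657]), np.float64(0.0009723759738681817))
```

```bash
python3 -m jog '[[[5,-3,-1],[0,0,0.17]],[[10,-6,-3],[0,0,0.34]],[[15,-9,-6],[0,0,0.52]],[[20,-12,-9],[0,0,0.52]],[[24.1,-14.75,-12],[0,0,0.52]],[[24.1,-14.75,-14.5],[0,0,0.52]],[[24.1,-14.75,-14.5],[0,0,0.52]],[[24.1,-14.75,-14.5],[0,0,0.52]]]' 6
python3 - <<'E'
from h import *
s=r.get_state();p=s["ee_pos"];q=s["tool_rot"];print(np.round(p,4),2*np.arctan2(q[0],q[1])-np.pi/2,q, s["joint_pos"])
E
```

```text
time_s: 1.1
ee_pos: [0.4996, 0.3665, 0.2603]
tool_rot: [-0.027, 1.0, 0.0, 0.0]
contact_force: [0.9, -0.7, 1.0]
finger_gap: 0.0597
finger_force: 0.0
[0.4996 0.3665 0.2603] -1.6247176744164704 [-2.69574065e-02  9.99636537e-01  1.80073331e-04  2.45484362e-04] [ 4.93298943e-01  4.45699622e-01  1.54673325e+00  1.10660599e-04
  1.14855931e+00 -1.13146405e+00]
```

```bash
python3 -m jog '[[[0,-0.1,-3],[0,0,0]],[[0,-0.1,-5],[0,0,0]],[[0,-0.1,-5.8],[0,0,0]],[[0,-0.1,-5.8],[0,0,0]]]' && python3 -m jog '[[[0,0,0],[0,0,0]],[[0,0,0],[0,0,0]],[[0,0,0],[0,0,0]],[[0,0,0],[0,0,0]],[[0,0,0],[0,0,0]],[[0,0,0],[0,0,0]],[[0,0,5],[0,0,0]],[[0,0,11],[0,0,0]],[[0,0,17],[0,0,0]],[[0,0,23],[0,0,0]],[[0,0,29],[0,0,0]]]' 1
python3 - <<'E'
from h import *
for n in("top","scene"):
  im=camera(n);cv2.imwrite(f"pics/{n}1.png",im)
print("z",r.get_state()["ee_pos"])
E
```

```text
time_s: 1.6
ee_pos: [0.4995, 0.3653, 0.2014]
tool_rot: [-0.027, 1.0, -0.0, -0.0]
contact_force: [-0.2, 0.1, 0.2]
finger_gap: 0.0603
finger_force: 0.0
time_s: 2.98
ee_pos: [0.4993, 0.3646, 0.4925]
tool_rot: [-0.026, 1.0, -0.001, -0.001]
contact_force: [0.6, -0.1, -2.6]
finger_gap: 0.0217
finger_force: 30.0
z [0.50056392 0.36536903 0.50078841]
```

```bash
python3 -m jog '[[[0,-2,4],[0,0,-0.03]],[[0.4,-8,5],[0,0,-0.067]],[[0.8,-14,5],[0,0,-0.067]],[[1.25,-20,5],[0,0,-0.067]],[[1.25,-26,4],[0,0,-0.067]],[[1.25,-32,1],[0,0,-0.067]],[[1.25,-35.2,-4],[0,0,-0.067]],[[1.25,-35.2,-9],[0,0,-0.067]],[[1.25,-35.2,-12],[0,0,-0.067]],[[1.25,-35.2,-12],[0,0,-0.067]],[[1.25,-35.2,-12],[0,0,-0.067]],[[1.25,-35.2,-12],[0,0,-0.067]]]'
python3 - <<'E'
from h import *
t=camera("top");s=camera("scene");cv2.imwrite("pics/top2.png",t);cv2.imwrite("pics/scene2.png",s)
p=r.get_state()["ee_pos"];print(p)
z=p[2]-.2014+.026;print(z)
for n,im,roi in(("top",t,(270,160,340,340)),("scene",s,(250,140,380,320))):
  for b in blobs(hsv(im,(4,120,120),(16,255,255)),roi): print(n,b,plane(n,b[0],z))
o=np.hstack([cv2.resize(t[150:350,205:405],(400,400),interpolation=2),cv2.resize(s[130:330,210:410],(400,400),interpolation=2)]);cv2.imwrite("pics/c2.png",o)
E
```

```text
time_s: 4.58
ee_pos: [0.5129, 0.0131, 0.3735]
tool_rot: [0.007, 1.0, -0.0, 0.002]
contact_force: [0.5, -1.2, -1.9]
finger_gap: 0.0219
finger_force: 30.0
[0.512755   0.01309759 0.37327287]
0.19787286929842762
top ([306.5, 184.1], 30, [301, 183, 12, 3]) [0.63855997 0.01143525 0.19787287]
top ([304.1, 310.0], 27, [300, 309, 10, 3]) [0.38961417 0.01494463 0.19787287]
scene ([329.8, 258.6], 40, [325, 256, 11, 6]) [0.63791015 0.01101515 0.19787287]
```

View pics/c2.png

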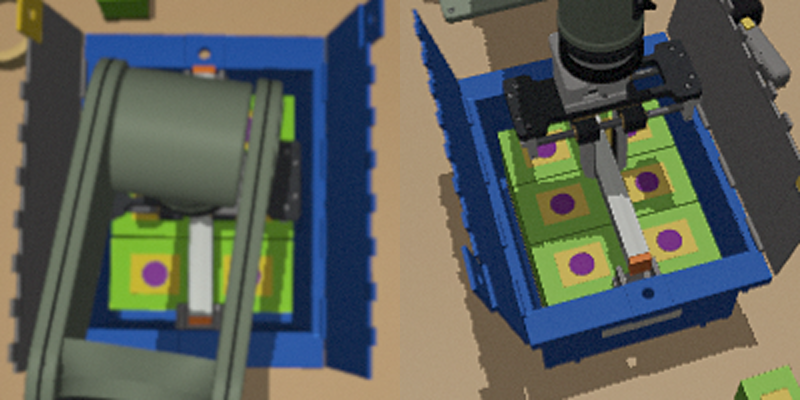

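The crop shows the bar hanging level over both saddles, its ends just inside the walls (top-view caps at (306.5,184) and (304,310)). It only needs about -1.5 mm in x.

```bash
python3 -m jog '[[[-0.15,0,-1],[0,0,0]],[[-0.15,0,-2],[0,0,0]],[[-0.15,0,-3],[0,0,0]],[[-0.15,0,-3.4],[0,0,0]],[[-0.15,0,-3.4],[0,0,0]],[[-0.15,0,-3.4],[0,0,0]]]'
```

```text
time_s: 5.42
ee_pos: [0.5106, 0.0131, 0.3396]
tool_rot: [0.007, 1.0, -0.0, -0.001]
contact_force: [-7.0, 0.1, 11.8]
finger_gap: 0.0216
finger_force: 30.0
```

```bash
python3 -m jog '[[[0,0,0],[0,0,0]],[[0,0,0],[0,0,0]],[[0,0,0],[0,0,0]],[[0,0,0],[0,0,0]],[[0,0,4],[0,0,0]],[[0,0,10],[0,0,0]],[[0,0,16],[0,0,0]],[[0,0,20],[0,0,0]],[[0,0,20],[0,0,0]],[[0,0,20],[0,0,0]]]' 6
python3 - <<'E'
from h import *
t=camera("top");s=camera("scene");cv2.imwrite("pics/top3.png",t);cv2.imwrite("pics/scene3.png",s)
for n,im,roi in(("top",t,(270,160,340,340)),("scene",s,(250,140,380,320))):
  for b in blobs(hsv(im,(4,120,120),(16,255,255)),roi): print(n,b,plane(n,b[0],.164))
E
```

```text
time_s: 6.68
ee_pos: [0.5106, 0.013, 0.5362]
tool_rot: [0.007, 1.0, 0.0, -0.001]
contact_force: [0.0, -0.8, -1.0]
finger_gap: 0.0599
finger_force: 0.0
top ([305.3, 311.0], 29, [301, 310, 10, 3]) [0.38645307 0.01381849 0.164     ]
scene ([295.0, 172.5], 20, [291, 171, 9, 4]) [0.3868305  0.01285929 0.164     ]
scene ([328.8, 265.1], 36, [324, 263, 11, 5]) [0.63473789 0.01087503 0.164     ]
```

```bash
python3 -m jog '[[[-0.5,6,1],[0,0,0]],[[-1,12,1],[0,0,0]],[[-1.8,18,1],[0,0,0]],[[-1.8,21,1],[0,0,0]],[[-1.8,21,-3],[0,0,0]],[[-1.8,21,-8],[0,0,0]],[[-1.8,18.7,-8],[0,0,0]],[[-1.8,16.1,-8],[0,0,0]],[[-1.8,14.5,-7.9],[0,0,0]],[[-1.8,12.6,-7.8],[0,0,0]],[[-1.8,11,-8.2],[0,0,0]],[[-1.8,9.2,-8.9],[0,0,0]]]' 0 && python3 -m jog '[[[0,-1,-0.8],[0,0,0]],[[0,-2.1,-1.7],[0,0,0]],[[0,-2.9,-2.8],[0,0,0]],[[0,-3.6,-3.9],[0,0,0]],[[0,-3.9,-4.7],[0,0,0]],[[0,-4.2,-5.6],[0,0,0]],[[0,-4.4,-6.5],[0,0,0]],[[0,-4.4,-7.4],[0,0,0]],[[0,-4.4,-7.6],[0,0,0]],[[0,-4.4,-7.6],[0,0,0]]]'
```

```text
time_s: 8.28
ee_pos: [0.4928, 0.1042, 0.4486]
tool_rot: [0.007, 1.0, 0.0, 0.0]
contact_force: [0.4, 2.8, 0.0]
finger_gap: 0.0006
finger_force: 0.9
time_s: 9.52
ee_pos: [0.4929, 0.0608, 0.3734]
tool_rot: [0.007, 1.0, -0.001, 0.0]
contact_force: [-2.6, -2.3, 9.1]
finger_gap: 0.0007
finger_force: 4.3
```

```bash
python3 -m jog '[[[0,0,6],[0,0,0]],[[0,-1,12],[0,0,0]],[[0,-4,17],[0,0,0]],[[0,-10,17],[0,0,0]],[[0,-16,17],[0,0,0]],[[0,-22,17],[0,0,0]],[[0,-26.5,17],[0,0,0]],[[0,-26.5,12],[0,0,0]],[[0,-26.5,8.3],[0,0,0]],[[0,-24,8.3],[0,0,0]],[[0,-20.8,8.3],[0,0,0]]]' && python3 -m jog '[[[0,1.7,0.1],[0,0,0]],[[0,3.4,0.2],[0,0,0]],[[0,5,-0.3],[0,0,0]],[[0,6.8,-1],[0,0,0]],[[0,7.9,-1.8],[0,0,0]],[[0,8.9,-2.7],[0,0,0]],[[0,9.7,-3.8],[0,0,0]],[[0,10.4,-4.9],[0,0,0]],[[0,11,-6.6],[0,0,0]],[[0,11.3,-8.3],[0,0,0]],[[0,11.3,-8.6],[0,0,0]],[[0,11.3,-8.6],[0,0,0]]]'
```

```text
time_s: 10.9
ee_pos: [0.4925, -0.1463, 0.4529]
tool_rot: [0.007, 1.0, 0.002, -0.002]
contact_force: [0.5, -1.9, 0.6]
finger_gap: 0.0005
finger_force: 0.7
time_s: 12.4
ee_pos: [0.4932, -0.0339, 0.3732]
tool_rot: [0.007, 1.0, -0.0, 0.001]
contact_force: [-6.2, 2.3, 22.7]
finger_gap: 0.0004
finger_force: 11.4
```

```bash
python3 -m jog '[[[0,0,5],[0,0,0]],[[0,0,10],[0,0,0]],[[0,0,14],[0,0,0]],[[-5,0,14],[0,0,0]],[[-10,0,14],[0,0,0]],[[-10,0,14],[0,0,0]]]' 6
python3 - <<'E'
from h import *
t=camera("top");s=camera("scene");cv2.imwrite("pics/top4.png",t);cv2.imwrite("pics/scene4.png",s)
R=lambda x,k:cv2.resize(x,None,fx=k,fy=k,interpolation=2)
o=np.vstack([np.hstack([R(t[150:200,280:330],6),R(s[240:290,305:355],6)]),np.hstack([R(t[213:263,445:495],6),R(s[275:325,130:180],6)])]);cv2.imwrite("pics/c4.png",o)
E
```

```text
time_s: 13.15
ee_pos: [0.3904, -0.0336, 0.5076]
tool_rot: [0.007, 1.0, 0.0, -0.002]
contact_force: [-0.2, 0.1, 0.4]
finger_gap: 0.0568
finger_force: 0.0
```

View pics/c4.png

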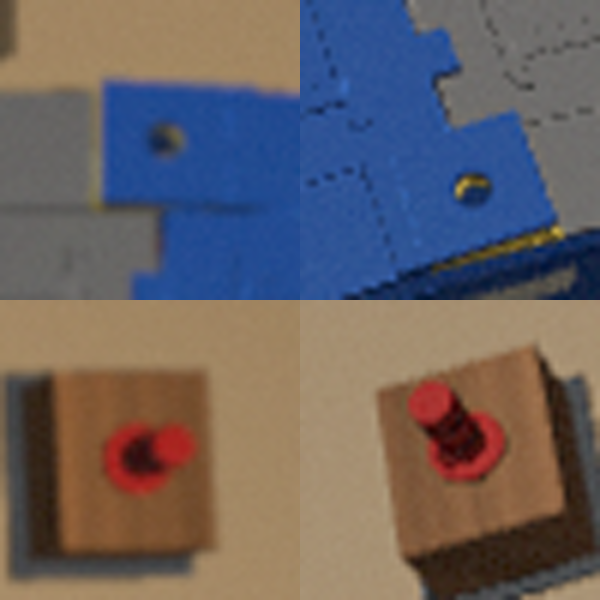

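Top row: the blue tongue lies over the yellow one, and the yellow rim visible in the hole shows a small springback offset; hole centre is at crop (167,140) in top and (173,188) in scene. Bottom row: handle top at (175,146) top and (133,104) scene; collar at (137,157) and (167,146).

```bash
python3 - <<'E'
from h import *
f=lambda u,v,x,y:((u+.5)/6-.5+x,(v+.5)/6-.5+y)
ht,hs=f(175,146,445,213),f(133,104,130,275);ct,cs=f(137,157,445,213),f(167,146,130,275)
tt,ts=f(167,140,280,150),f(173,188,305,240)
print("handle",plane("top",ht,.094),plane("scene",hs,.094),tri(hs,ht))
print("collar",plane("top",ct,.054),plane("scene",cs,.054),tri(cs,ct))
print("tongue",tri(ts,tt),plane("top",tt,.185),plane("scene",ts,.185))
E
```

```text
handle [ 0.54608559 -0.35621253  0.094     ] [ 0.54722169 -0.35560274  0.094     ] (array([ 0.54631791, -0.35635052,  0.09252126]), np.float64(0.0007328446304949309))
collar [ 0.54710219 -0.35541618  0.054     ] [ 0.54653712 -0.35587707  0.054     ] (array([ 0.5469831 , -0.35544045,  0.05472258]), np.float64(0.0005145911813858559))
tongue (array([0.66298583, 0.00995129, 0.19290997]), np.float64(0.00016853147303898385)) [0.66521101 0.01012278 0.185     ] [0.65941703 0.01153424 0.185     ]
```

```bash
python3 -m jog '[[[2.6,-5.3,0],[0,0,0]],[[5.2,-10.7,0],[0,0,0]],[[7.8,-16,-2],[0,0,0]],[[10.4,-21,-5],[0,0,0]],[[13,-26.5,-8],[0,0,0]],[[15.6,-31,-12],[0,0,0]],[[15.6,-32.2,-16],[0,0,0]],[[15.6,-32.2,-18],[0,0,0]],[[15.6,-32.2,-18],[0,0,0]],[[15.6,-32.2,-18],[0,0,0]],[[15.6,-32.2,-18],[0,0,0]]]' 6
```

```text
time_s: 14.62
ee_pos: [0.5495, -0.3557, 0.3326]
tool_rot: [0.006, 1.0, -0.002, 0.002]
contact_force: [-0.6, -0.3, -0.0]
finger_gap: 0.0602
finger_force: 0.0
```

```bash
python3 -m jog '[[[0,0,-3],[0,0,0]],[[0,0,-5],[0,0,0]],[[0,0,-5],[0,0,0]],[[0,0,-5],[0,0,0]]]'
```

```text
time_s: 15.12
ee_pos: [0.5491, -0.3562, 0.2806]
tool_rot: [0.007, 1.0, -0.0, 0.001]
contact_force: [0.1, -0.3, -0.4]
finger_gap: 0.0599
finger_force: 0.0
```

```bash
python3 -m jog '[[[-0.23,0.05,-1],[0,0,0]],[[-0.23,0.05,-2],[0,0,0]],[[-0.23,0.05,-2.3],[0,0,0]],[[-0.23,0.05,-2.3],[0,0,0]],[[-0.23,0.05,-2.3],[0,0,0]]]' && python3 -m jog '[[[0,0,0],[0,0,0]],[[0,0,0],[0,0,0]],[[0,0,0],[0,0,0]],[[0,0,0],[0,0,0]],[[0,0,0],[0,0,0]],[[0,0,0],[0,0,0]]]' 0.8
```

```text
time_s: 15.75
ee_pos: [0.5466, -0.3556, 0.2568]
tool_rot: [0.007, 1.0, -0.0, 0.0]
contact_force: [0.4, 0.8, 0.2]
finger_gap: 0.0599
finger_force: 0.0
time_s: 16.5
ee_pos: [0.5465, -0.3555, 0.2567]
tool_rot: [0.007, 1.0, -0.0, -0.0]
contact_force: [-0.2, 0.2, 0.1]
finger_gap: 0.0155
finger_force: 30.0
```

```bash
python3 -m jog '[[[0,0,4],[0,0,0]],[[0,0,10],[0,0,0]],[[0,0,16],[0,0,0]],[[0,3,21],[0,0,0]],[[2,9,21],[0,0,0]],[[4,15,21],[0,0,0]],[[6,20.5,21],[0,0,0]],[[8,26,21],[0,0,0]],[[10,31.5,21],[0,0,0]],[[11.5,36.7,21],[0,0,0]],[[11.5,36.7,21],[0,0,0]],[[11.5,36.7,21],[0,0,0]]]' && python3 -m jog '[[[0,0,0],[0,0,0]],[[0,0,0],[0,0,0]],[[0,0,0],[0,0,0]]]'
python3 - <<'E'
from h import *
t=camera("top");s=camera("scene");cv2.imwrite("pics/top5.png",t);cv2.imwrite("pics/scene5.png",s)
p=r.get_state()["ee_pos"];print(p)
tip=[p[0],p[1],p[2]-.2467];a=px("scene",tip);print("tip scene",a,"hole",px("scene",[.662,.0112,.190]),"tip top",px("top",tip))
x,y=np.round(a).astype(int);print(x,y);cv2.imwrite("pics/c5.png",cv2.resize(s[y-50:y+50,x-50:x+50],(600,600),interpolation=2))
E
```

```text
time_s: 18.0
ee_pos: [0.6614, 0.0114, 0.4664]
tool_rot: [0.007, 1.0, -0.0, -0.0]
contact_force: [0.9, -0.1, 0.4]
finger_gap: 0.0153
finger_force: 30.0
time_s: 18.38
ee_pos: [0.6614, 0.0105, 0.4668]
tool_rot: [0.008, 1.0, -0.0, 0.0]
contact_force: [-0.3, -0.6, -0.4]
finger_gap: 0.0156
finger_force: 30.0
[0.66141881 0.01088109 0.46671365]
tip scene [334.04249802 263.70961654] hole [333.76995222 270.97019196] tip top [306.46949807 169.86423909]
334 264
```

View pics/c5.png

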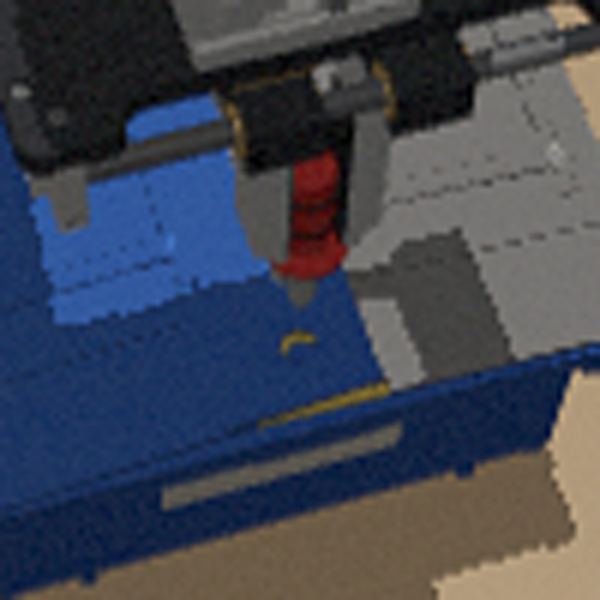

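The tip (crop (301,303)) sits where the kinematics predict, straight above the tongue hole at (298,346), so I lower it and watch the force.

```bash
python3 -m jog '[[[0.05,0.03,-1.5],[0,0,0]],[[0.05,0.03,-2.5],[0,0,0]],[[0.05,0.03,-3],[0,0,0]],[[0.05,0.03,-3.5],[0,0,0]],[[0.05,0.03,-4],[0,0,0]],[[0.05,0.03,-4.5],[0,0,0]],[[0.05,0.03,-4.5],[0,0,0]]]'
```

```text
time_s: 19.35
ee_pos: [0.6619, 0.0118, 0.4211]
tool_rot: [0.007, 1.0, 0.0, -0.0]
contact_force: [0.4, 0.2, 0.5]
finger_gap: 0.0157
finger_force: 30.0
```

```bash
python3 -m jog '[[[0,0,-0.4],[0,0,0]],[[0,0,-0.8],[0,0,0]],[[0,0,-1.2],[0,0,0]],[[0,0,-1.6],[0,0,0]],[[0,0,-2],[0,0,0]],[[0,0,-2],[0,0,0]]]'
```

```text
time_s: 20.1
ee_pos: [0.6619, 0.0118, 0.401]
tool_rot: [0.007, 1.0, 0.0, -0.0]
contact_force: [0.1, 0.9, 0.1]
finger_gap: 0.0153
finger_force: 30.0
```

```bash
python3 -m jog '[[[0,0,-0.4],[0,0,0]],[[0,0,-0.8],[0,0,0]],[[0,0,-1.2],[0,0,0]],[[0,0,-1.5],[0,0,0]],[[0,0,-1.65],[0,0,0]],[[0,0,-1.65],[0,0,0]],[[0,0,-1.65],[0,0,0]],[[0,0,-1.65],[0,0,0]]]'
```

```text
time_s: 21.1
ee_pos: [0.6621, 0.0116, 0.3851]
tool_rot: [0.007, 1.0, -0.0, 0.0]
contact_force: [0.7, 0.7, 2.4]
finger_gap: 0.0154
finger_force: 30.0
```

```bash
python3 -m jog '[[[0,0,-0.1],[0,0,0]],[[0,0,-0.2],[0,0,0]],[[0,0,-0.3],[0,0,0]],[[0,0,-0.3],[0,0,0]],[[0,0,-0.3],[0,0,0]],[[0,0,-0.3],[0,0,0]]]'
```

```text
time_s: 21.85
ee_pos: [0.662, 0.0117, 0.3847]
tool_rot: [0.007, 1.0, -0.0, 0.001]
contact_force: [-1.7, 0.5, 11.2]
finger_gap: 0.0152
finger_force: 30.0
```

```bash
python3 -m jog '[[[0,0,-0.1],[0,0,0]],[[0,0,-0.15],[0,0,0]],[[0,0,-0.15],[0,0,0]],[[0,0,-0.15],[0,0,0]],[[0,0,-0.15],[0,0,0]],[[0,0,-0.15],[0,0,0]],[[0,0,-0.15],[0,0,0]]]'
python3 - <<'E'
from h import *
s=camera("scene");cv2.imwrite("pics/c6.png",cv2.resize(s[130:330,200:440],None,fx=3,fy=3,interpolation=2)[:600]);q=r.get_state();print(q["ee_pos"],q["contact_force"])
E
```

```text
time_s: 22.72
ee_pos: [0.662, 0.0117, 0.3846]
tool_rot: [0.007, 1.0, -0.0, 0.001]
contact_force: [-3.6, 0.6, 14.3]
finger_gap: 0.015
finger_force: 30.0
[0.66197182 0.01165594 0.38457402] [-3.97429237  1.4922589  14.81477271]
```

View pics/c6.png

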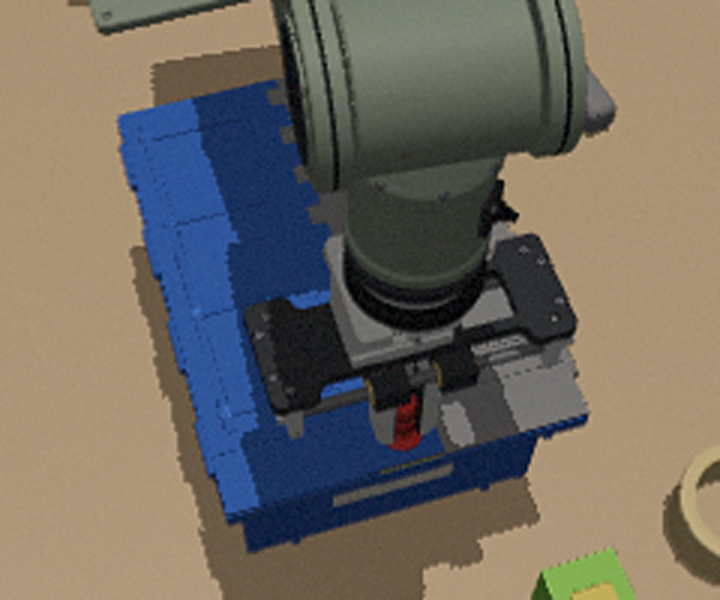

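The picture shows both lids flat and the pin's collar on the blue tongue at crop (405,445), still gripped and pressed with about 14 N. Handing in.

```bash
python3 -c "from bench import r; print(r.sign_off())"
```

```text
the job is handed in; nothing more can be done
None
```

The job is handed in, with no verdict returned: the bar was let go in both saddles, the grey then the blue lid is shut, and the pin is home, still gripped and pressed down with about 14 N; the bystanders were not touched as far as I could see.

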